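# Take the jig plate off the drilling fixture

## Robot

A 6-joint arm with a two-finger parallel gripper is mounted at the origin on the work surface. World frame = base frame: x ahead of the robot, y to its left, z up, the work surface at z = 0. Lengths are in m, angles in rad, forces in N, time in s.
With the tool pointing down it reaches from about 0.425 to 0.95 m from the base axis. Payload 3.5 kg.
Tool frame: the origin (TCP) lies midway between the tips of the shut fingers; the grasp point (between the pads) lies 19 mm behind it; z points along the fingers, y is the direction in which the jaws open and shut (so a half turn about z gives the same grasp; the last joint's range is limited). The gripper opens to 85 mm and grips with 20 to 120 N. Pads are 22 mm wide; open, the fingers measure 114 mm over their backs; the gripper's body (76 mm by 85 mm) begins 54 mm behind the grasp point. The pads swing forward as they close: fully open they stand 13 mm farther back than shut.
Start: joints at [-1.361, 0.286, 1.577, -0, 1.279, -0.15], TCP at [0.238, -0.632, 0.231] pointing down, gripper open.
Joint ranges: [-2.77, 2.77], [-0.9, 2.22], [0.21, 2.48], [-1.53, 4.67], [0.24, 2.81], [-2.84, 2.84]. Speed limits (rad/s): [2.79, 2.79, 3.14, 3.14, 3.14, 3.14].

## Interface

Orientations are given as a rotation vector (axis times angle).
In Python, from cell import readout, vision, r gives the robot as it stands.
- The arm moves only by the shell command python3 -m creep 'ROWS'. ROWS is JSON, one flat list of numbers, 7 for each row, row after row: the closure, from 0 (fully open) to 1 (shut), then the shift along the tool's x, y, z in m, then the turn, a rotation vector about the tool's x, y, z in degrees. A call has 1 to 10 rows; each row is the pose to reach, as a shift and turn from the pose measured when the call began, along the tool's axes at that moment; what a row does not reach only later rows make up. A row lasts 1/12 s, in which the tool goes at most 41.7 mm and 7.16 degrees, less where a joint would pass 70% of its speed; a pose out of reach is approached as far as the arm can. A call with a gripper value outside its range is refused whole. The fingers move at their own pace and stop on an object; the grip force is fixed at half the most. Time passes only in rows, so rows that repeat a pose let the fingers close. It gives the time, the measured TCP pose, the force and the opening at its end, in the units of the state.
- readout.get_state(): the state, without advancing time (a new reading comes with each control period).
- vision.grab_frame(name): name is "side" or "top" or "wrist"; returns (picture, depth): 420x560x3 uint8, red, green, blue; 420x560 float32, m along the optical axis (not along the pixel's ray), 0 where there is no reading.
- vision.get_calibration(name): a dict with "fov_y" (degrees; the focal length in pixels is half the picture's height over the tangent of half this angle, whatever the lens; pixels are square), "cx", "cy" (the principal point, pixels), "k1" (the pictures are not rectified: a ray, as slopes to the right and down, at radius r is drawn at 1 + k1 r^2 times it, then the intrinsics apply), "origin" and "orientation" of the camera in the world; the wrist camera has in their place "T_tool_cam" (4x4, takes a point from camera to tool coordinates, whose origin is the TCP and whose axes are the flange's). Camera axes: x right, y up, looking along -z (the intrinsics and any distortion apply to the point x, -y, -z); pixel columns grow to the right and rows downward; lengths in m; the calibration is good to about 2 mm. A picture is of the moment at which its call begins: read the wrist's pose just before it. get_calibration takes no time and is no camera call.
- r.finish_job(): hands the job in, once; it reports no verdict.
The state is a dict: "t": time; "joint_pos": joint angles; "qvel": joint speeds; "joint_torque": joint torques, N m; "tool_pos": TCP position; "ee_rot": TCP orientation; "contact_force": force on the tool from outside, world axes, zero at the start; "moment": the same for the moment, N m; "width": finger opening in m.
Only numpy, scipy, OpenCV 4.12 (cv2) and the standard library are available. Lean on these libraries where they do the work, as an engineer would, in place of code of your own. Each camera call takes 0.05 s, during which the arm holds its last target.

## Task

Swing the hold-down clamp of the drilling fixture fully open, then lift the aluminium jig plate by its handle straight up off its two dowels, keeping it level all the way so that it does not bind. Set it down gently, right way up, in the middle of the plywood board and square with the board's edges, and let go; the clamp stays open, the workpiece under the plate stays in its nest, and the other things on the bench are left alone.

Things in the scene. Friction and masses are not known exactly. Their poses are not given: they have to be found in the camera images.
- fixture: Grey drilling fixture, fixed. Origin: on the bench, under the centre of the seated plate; z up. Base: x -110 to +75, y +-110 mm, top at 30 mm. Two steel dowels, 12 mm across, at x = 0, y = +-62 mm, tips at 70 mm. The seated plate's underside is at 46 mm: it rises 24 mm to clear the dowels, which stick out 12 mm above it. May stand left or right, turned up to 0.35 rad.
- clamp_pivot (a point): Pivot of the swing clamp (fixture frame: -80, +40, 66 mm), at half the thickness of its steel strap; axes as the fixture; turns about a vertical axis. Strap 22 mm wide, 12 mm thick (60 to 72 mm above the bench), 2 mm above the plate; its nose reaches 50 mm from the pivot, over the plate's edge, its tail 75 mm the other way, overhanging the base.
- clamp_peg (a point): Middle of the upright round peg (16 mm across, 35 mm tall, from 72 to 107 mm above the bench) on the clamp's tail, 65 mm from the pivot; push it to swing the clamp. It moves with the clamp; its x axis points from the peg to the pivot.
- clamp (a joint): Angle of the swing clamp, rad. At 0 the nose points to the fixture's +x, over the plate, and the peg to -x; at 1.57 (stop, fully open) the peg points to the fixture's +y, the nose to -y, clear of the plate: it opens clockwise seen from above. Starts between 0 and 0.3, stays where it is left; friction takes 2 to 3 N at the peg.
- plate_handle (a point): Centre of the handle bar on the jig plate; axes as the plate's, z up. Bar: dark steel, 16 mm (x) by 80 (y) by 18 tall, on feet at y = +-32 mm; its centre is over the plate's middle and centre of mass, 54 mm above the underside. Plate: aluminium, 110 (x) by 160 (y) by 12 mm, about 0.6 kg, flat below, two 13 mm dowel holes at y = +-62 mm. Seated, its axes are the fixture's.
- board_top (a point): Centre of the upper face of the plywood board, fixed flat on the bench beside the fixture: 170 mm (x) by 220 mm (y), 15 mm thick; axes along its edges, z up. The plate's long side goes along its long side, either way round.
- workpiece_center (a point): Centre of the loose aluminium workpiece in the fixture's nest under the plate: a slab 70 x 80 x 8 mm with a low round boss, 12 mm tall in all, lying on the base (30 mm above the bench).
- oil: Bystander: upright grey oil bottle, 60 mm across, 150 mm tall; origin under its centre.
- wrench: Bystander: steel wrench, 190 mm long, lying on the bench.
- bin: Bystander: open grey bin, 180 x 130 x 70 mm; origin under its centre.
- vblock: Bystander: dark steel vee block, 60 x 90 x 45 mm; origin under its centre.
Mind the look-alikes: they are no part of the job. Of the things that look like the part that bears plate_handle, the middle-sized one is meant.

How it is judged:
By the outcome, as a careful person would: the job done as asked, in the order asked, and still so for the second after the job is handed in, with the robot touching nothing.
It also fails if it takes over 58 s, if anything falls off the work surface, if the arm or the gripper's body presses on something with over 40 N, if the wrist force passes 120 N, or if a joint passes its speed limit or range.

## Working session

There is one attempt and no reset: what is moved stays moved. The work goes in short steps, Python scripts to look and compute and a shell command to move; the robot and the scene stay as the last step left them, time stands still between calls to the robot, and variables do not carry over. Pictures are saved under pics/ and viewed, and the job is handed in when it is done.

```bash
mkdir -p pics; ls
python3 - <<'E'
from cell import readout, vision, r
import cv2,numpy as np
print(readout.get_state())
for n in ("top","side","wrist"):
    print(n,vision.get_calibration(n))
for n in ("top","side"):
    p,d=vision.grab_frame(n); cv2.imwrite(f"pics/{n}0.png",p[:,:,::-1]); np.save(f"{n}0.npy",d); print(n,(d>0).mean())
E
```

```text
pics
{'t': 0.0, 'joint_pos': array([-1.36097464e+00,  2.87139250e-01,  1.57819179e+00, -1.90618298e-05,
        1.27860669e+00, -1.49989190e-01]), 'qvel': array([ 1.39481292e-04,  1.07115549e-03,  2.42389372e-05,  1.82124043e-03,
        1.33854976e-04, -6.29804832e-04]), 'joint_torque': array([ 5.23069994e-04, -4.05978942e+01, -2.92624694e+01, -1.37296870e-04,
        5.95402424e-03,  7.95672776e-06]), 'tool_pos': array([ 0.23755569, -0.63110581,  0.22995679]), 'ee_rot': array([-3.08858209e+00, -5.61734890e-01,  1.38730522e-04]), 'contact_force': array([-0.93188621, -0.59948979,  0.83186113]), 'moment': array([ 0.03059008, -0.02858402,  0.01172381]), 'width': 0.08540303864349211}
top {'fov_y': 46.7533905088799, 'cx': 270.65315307030556, 'cy': 202.54532005662068, 'k1': -0.0419336813943328, 'origin': array([0.24993491, 0.00575097, 1.53048866]), 'orientation': array([ 0.16592103, -0.17197407, -1.59770283])}
side {'fov_y': 54.70478725289926, 'cx': 281.1257575343705, 'cy': 215.71750162111556, 'k1': -0.1071260361777303, 'origin': array([0.47216911, 1.03286805, 1.07182439]), 'orientation': array([ 0.03629049, -1.20560921, -2.78666216])}
wrist {'fov_y': 59.57109362599466, 'cx': 276.8070304782648, 'cy': 207.80664187067237, 'k1': -0.0509404783290009, 'T_tool_cam': array([[ 1.60740945e-04,  9.52297289e-01,  3.05171833e-01,
         7.83354441e-02],
       [ 9.99999630e-01, -4.10878534e-04,  7.55435473e-04,
         4.40540191e-04],
       [ 8.44787708e-04,  3.05171598e-01, -9.52297003e-01,
        -1.42455628e-01],
       [ 0.00000000e+00,  0.00000000e+00,  0.00000000e+00,
         1.00000000e+00]])}
top 0.9961692176870748
side 0.9958588435374149
```

View pics/top0.png

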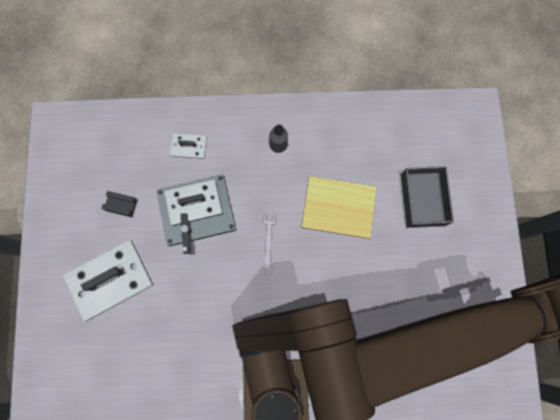

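View pics/side0.png

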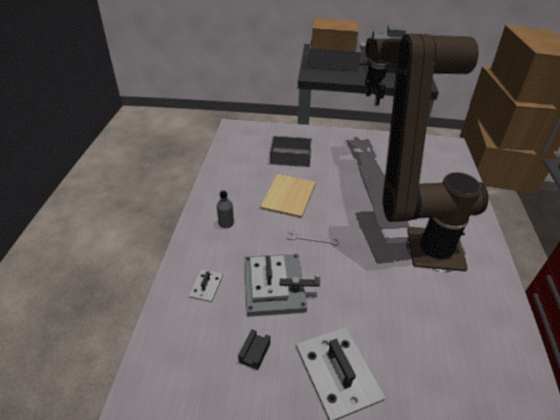

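Three plates look alike in the top view: small at (188,146), middle-sized at (194,203) in the grey fixture under the clamp, and large at (107,280). The middle one fits. I'll confirm it in an enlarged crop and measure.

```bash
cat > h.py <<'E'
import numpy as np,cv2
from scipy.spatial.transform import Rotation as R
from cell import readout, vision, r
def K(c):
    f=210/np.tan(np.radians(c["fov_y"])/2); return np.array([[f,0,c["cx"]],[0,f,c["cy"]],[0,0,1.]]),np.array([c["k1"],0,0,0,0])
def pose(name,st=None):
    c=vision.get_calibration(name)
    if name!="wrist": return R.from_rotvec(c["orientation"]).as_matrix(),np.array(c["origin"]),c
    T=np.eye(4);T[:3,:3]=R.from_rotvec(st["ee_rot"]).as_matrix();T[:3,3]=st["tool_pos"];T=T@c["T_tool_cam"]
    return T[:3,:3],T[:3,3],c
def rays(uv,name,st=None):
    Rm,o,c=pose(name,st);k,d=K(c)
    n=cv2.undistortPoints(np.asarray(uv,float).reshape(-1,1,2),k,d).reshape(-1,2)
    return o,np.c_[n[:,0],-n[:,1],-np.ones(len(n))]@Rm.T
def onz(uv,z,name,st=None):
    o,v=rays(uv,name,st); return o+v*((z-o[2])/v[:,2])[:,None]
def cloud(depth,name,st=None):
    vv,uu=np.mgrid[:420,:560]; o,v=rays(np.c_[uu.ravel(),vv.ravel()],name,st)
    return (o+v*depth.ravel()[:,None]).reshape(420,560,3)
def proj(P,name,st=None):
    Rm,o,c=pose(name,st);k,d=K(c);q=(np.atleast_2d(P)-o)@Rm*[1,-1,-1]
    return cv2.projectPoints(q.reshape(-1,1,3),np.zeros(3),np.zeros(3),k,d)[0].reshape(-1,2)
E
python3 - <<'E'
from h import *
p=cv2.imread("pics/top0.png");d=np.load("top0.npy");P=cloud(d,"top")
cv2.imwrite("pics/crop0.png",cv2.resize(p[165:265,145:245],None,fx=6,fy=6,interpolation=cv2.INTER_CUBIC))
for u,v in [(140,150),(225,190),(194,203),(194,188),(188,240),(187,247),(185,220),(340,208)]: print(u,v,P[v,u].round(4))
hsv=cv2.cvtColor(p,cv2.COLOR_BGR2HSV);m=cv2.inRange(hsv,(15,80,80),(35,255,255));cs=cv2.findContours(m,0,2)[0]
c=max(cs,key=cv2.contourArea);b=cv2.approxPolyDP(c,6,True).reshape(-1,2);rc=cv2.minAreaRect(onz(c.reshape(-1,2),0.015,"top")[:,:2].astype(np.float32));print(b.tolist(),rc)
E
```

```text
140 150 [ 0.7768  0.422  -0.0042]
225 190 [0.623  0.1385 0.0256]
194 203 [0.5767 0.2325 0.058 ]
194 188 [0.6245 0.2324 0.0584]
188 240 [0.46   0.2492 0.0686]
187 247 [0.4383 0.2515 0.0723]
185 220 [0.5224 0.2588 0.0664]
340 208 [ 0.5548 -0.2264  0.0121]
[[310, 177], [302, 226], [369, 237], [375, 188]] ((0.5582938194274902, -0.22295424342155457), (0.21652734279632568, 0.16701923310756683), 78.59041595458984)
```

View pics/crop0.png

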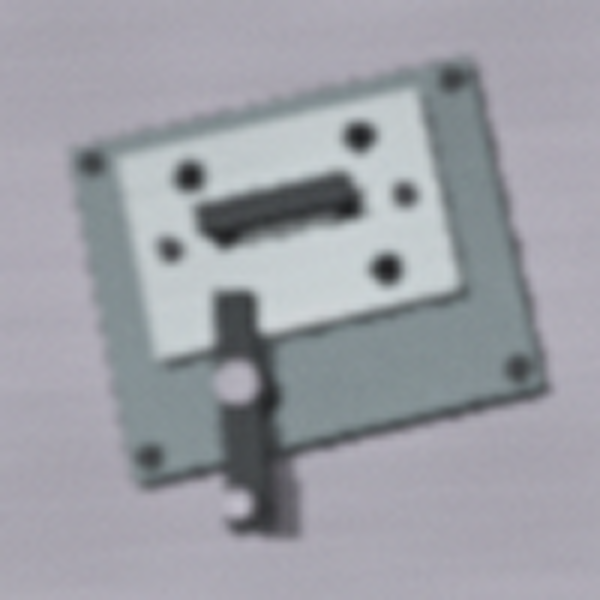

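The crop confirms it: the middle-sized plate sits on the dowels (crop (170,250) and (405,193)) under the strap. The pivot bolt is at crop (237,380) and the peg at (240,505).

Run:
```python
from h import *
p=cv2.imread("pics/top0.png")
cr=lambda x,y:(145+(x+.5)/6-.5,165+(y+.5)/6-.5)
dw=onz([cr(170,250),cr(405,193)],.070,"top")[:,:2];print("dowels",dw,dw.mean(0),np.linalg.norm(dw[0]-dw[1]))
y=dw[0]-dw[1];yaw=np.arctan2(-y[0],y[1]);print("yaw",yaw)
base=onz([cr(75,148),cr(472,55),cr(548,387),cr(140,487)],.03,"top")[:,:2]
e=base-np.roll(base,1,0);print("base",base.round(4),np.linalg.norm(e,axis=1))
c=base.mean(0);yb=base[0]-base[1]+base[3]-base[2];byaw=np.arctan2(-yb[0],yb[1]);
Rz=lambda a:np.array([[np.cos(a),-np.sin(a)],[np.sin(a),np.cos(a)]])
print("base yaw",byaw,"origin",c-Rz(byaw)@[-.0175,0])
pl=onz([cr(118,157),cr(417,90),cr(466,292),cr(158,362)],.058,"top")[:,:2]
yb=pl[0]-pl[1]+pl[3]-pl[2];print("plate",pl.mean(0),np.arctan2(-yb[0],yb[1]),np.linalg.norm(pl-np.roll(pl,1,0),axis=1))
hd=onz([cr(197,207),cr(345,172),cr(358,190),cr(207,225)],.109,"top")[:,:2];print("handle",hd.mean(0))
pv=onz([cr(237,380)],.076,"top")[0];pg=onz([cr(240,500)],.107,"top")[0];print("pivot",pv,"peg",pg)
f=dw.mean(0);print("piv pred",f+Rz(yaw)@[-.08,.04])
print("clamp angle", np.arctan2(*(pv-pg)[[1,0]])-yaw,np.linalg.norm((pv-pg)[:2]))
```

```text
dowels [[0.56593585 0.29563173]
 [0.59185942 0.17476924]] [0.57889764 0.23520048] 0.1236113767056279
yaw 0.21128686242943862
base [[0.6317 0.3547]
 [0.6757 0.143 ]
 [0.495  0.1058]
 [0.4496 0.3181]] [0.18573347 0.21619692 0.18443453 0.21715659]
base yaw 0.20776075252811704 origin [0.58011277 0.23400602]
plate [0.58000045 0.23598178] 0.19467167702083926 [0.11114497 0.15917634 0.11109225 0.16156701]
handle [0.58208333 0.23452211]
pivot [0.49628518 0.25989359 0.076     ] peg [0.43135501 0.25281217 0.107     ]
piv pred [0.49228796 0.25753349]
clamp angle -0.102654126819132 0.06531518896045145
```

```bash
cat >> h.py <<'E'
def rel(x,y,z,yawy,flip=0):
    """shift/turn in tool axes to reach TCP xyz, tool down, tool-y along world angle yawy"""
    s=readout.get_state();R0=R.from_rotvec(s["ee_rot"])
    best=None
    for a in (yawy,yawy+np.pi):
        yv=np.array([np.cos(a),np.sin(a),0]);zv=np.array([0,0,-1.]);xv=np.cross(yv,zv)
        q=R0.inv()*R.from_matrix(np.c_[xv,yv,zv])
        rv=np.degrees(q.as_rotvec())
        if best is None or (np.linalg.norm(rv)<np.linalg.norm(best))!=bool(flip): best=rv
    print("shift",R0.inv().apply(np.array([x,y,z])-s["tool_pos"]).round(4).tolist(),"turn",best.round(2).tolist())
def st():
    s=readout.get_state();m=R.from_rotvec(s["ee_rot"]).as_matrix()
    print("t",round(s["t"],2),"tcp",s["tool_pos"].round(4),"F",s["contact_force"].round(1),"M",s["moment"].round(2),"w",round(s["width"],4),"x",m[:,0].round(3),"y",m[:,1].round(3),"z",m[:,2].round(3),"q",s["joint_pos"].round(2));return s
E
python3 - <<'E'
from h import *
st();rel(.45,-.35,.23,.207);rel(.52,-.1,.23,.207);rel(.43,.21,.23,.207)
E
```

```text
t 0.1 tcp [ 0.2376 -0.6312  0.2301] F [-0.2  0.2  0.8] M [-0.02  0.03  0.01] w 0.0856 x [0.936 0.352 0.   ] y [ 0.352 -0.936 -0.002] z [-0.     0.002 -1.   ] q [-1.36  0.29  1.58  0.    1.28 -0.15]
shift [0.2978, -0.1884, 0.0006] turn [-0.09, -0.1, -81.25]
shift [0.4514, -0.3977, 0.0011] turn [-0.09, -0.1, -81.25]
shift [0.4763, -0.7196, 0.0018] turn [-0.09, -0.1, -81.25]
```

```bash
python3 -m creep '[1,0.033,-0.021,0,0,0,-6, 1,0.066,-0.042,0,0,0,-12, 1,0.099,-0.063,0,0,0,-18, 1,0.132,-0.084,0,0,0,-24, 1,0.165,-0.105,0,0,0,-30, 1,0.198,-0.126,0,0,0,-36, 1,0.231,-0.146,0,0,0,-42, 1,0.264,-0.167,0,0,0,-48, 1,0.298,-0.188,0,0,0,-54, 1,0.318,-0.220,0,0,0,-60]'
python3 - <<'E'
from h import *
st();rel(.52,-.1,.23,.207);rel(.45,.20,.23,.207)
E
```

```text
t: 0.93
tool_pos: [0.4596, -0.3118, 0.2303]
ee_rot: [-2.389, -2.038, -0.003]
contact_force: [-0.2, -0.2, 0.7]
width: 0.0001
t 0.93 tcp [ 0.4596 -0.3118  0.2303] F [-0.2 -0.2  0.7] M [ 0.04  0.01 -0.  ] w 0.0001 x [0.157 0.988 0.002] y [ 0.988 -0.157  0.   ] z [ 0.001  0.002 -1.   ] q [-0.78  0.02  1.87  0.    1.24 -0.62]
shift [0.2187, 0.0263, 0.0008] turn [0.03, -0.12, -20.91]
shift [0.5039, -0.0901, 0.0014] turn [0.03, -0.12, -20.91]
```

```bash
python3 -m creep '[1,0.04,0.005,0,0,0,-4, 1,0.08,0.01,0,0,0,-8, 1,0.12,0.015,0,0,0,-12, 1,0.16,0.02,0,0,0,-16, 1,0.2,0.026,0,0,0,-21, 1,0.24,0.018,0,0,0,-21, 1,0.28,0.01,0,0,0,-21, 1,0.32,0,0,0,0,-21, 1,0.358,-0.016,0,0,0,-21, 1,0.395,-0.035,0,0,0,-21]'
python3 - <<'E'
from h import *
st();rel(.45,.17,.23,.207)
s=readout.get_state();p,d=vision.grab_frame("wrist");cv2.imwrite("pics/w1.png",p[:,:,::-1]);np.save("w1.npy",d)
import pickle;pickle.dump(s,open("w1.pkl","wb"))
E
```

```text
t: 1.77
tool_pos: [0.4866, 0.0856, 0.2308]
ee_rot: [-1.978, -2.44, -0.003]
contact_force: [0.4, 0.4, -0.1]
width: -0.0003
t 1.77 tcp [0.4866 0.0856 0.2308] F [ 0.4  0.4 -0.1] M [-0.04 -0.03  0.04] w -0.0003 x [-0.207  0.978  0.002] y [0.978 0.207 0.001] z [ 0.     0.002 -1.   ] q [-0.03 -0.12  2.01  0.    1.25 -0.24]
shift [0.0901, -0.0184, 0.001] turn [0.04, -0.12, 0.08]
```

View pics/w1.png

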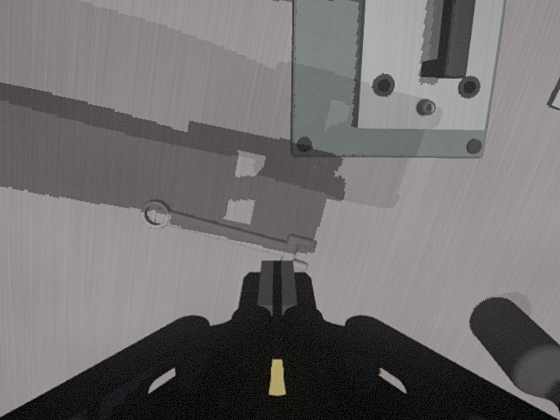

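Wrist view: fixture base corner near (300,150), right-hand dowel tip at (426,107), wrench below. The clamp isn't in view yet, so I'll move on.

```bash
python3 -m creep '[1,0.035,-0.01,0,0,0,0, 1,0.07,-0.02,0,0,0,0, 1,0.1,-0.03,0,0,0,0, 1,0.11,-0.032,0,0,0,0, 1,0.11,-0.032,0,0,0,0]'
python3 - <<'E'
from h import *
s=st()
p,d=vision.grab_frame("wrist");cv2.imwrite("pics/w2.png",p[:,:,::-1]);np.save("w2.npy",d)
import pickle;pickle.dump(s,open("w2.pkl","wb"))
E
```

```text
t: 2.23
tool_pos: [0.428, 0.1938, 0.2311]
ee_rot: [-1.963, -2.444, -0.006]
contact_force: [0.8, 0.2, -0.2]
width: 0.0
t 2.23 tcp [0.428  0.1938 0.2311] F [ 0.8  0.2 -0.2] M [-0.08 -0.05  0.  ] w 0.0 x [-0.216  0.976  0.008] y [ 0.976  0.216 -0.001] z [-0.003  0.007 -1.   ] q [ 0.2  -0.18  2.06  0.01  1.26 -0.02]
```

View pics/w2.png

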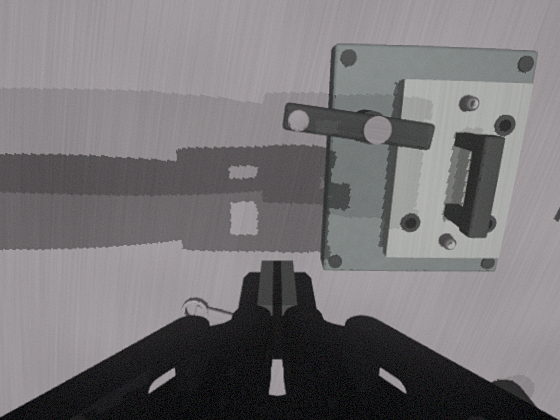

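Good view: peg top at (298,120), pivot bolt (377,130), dowel tips (472,102) and (450,242), handle bar top from (488,135) to (480,237).

Run:
```python
from h import *
import pickle;s=pickle.load(open("w2.pkl","rb"));d=np.load("w2.npy");P=cloud(d,"wrist",s)
for u,v in [(298,120),(377,130),(420,135),(430,95),(345,90),(490,160),(472,102),(450,242),(420,245),(260,30)]: print(u,v,P[v,u].round(4))
# handle top by height mask
m=(P[...,2]>.103)&(P[...,2]<.125)
lab=cv2.connectedComponentsWithStats(m.astype(np.uint8));
for i in range(1,lab[0]):
  if lab[2][i,4]>60:
    q=P[lab[1]==i];print(lab[2][i],q.mean(0).round(4),cv2.minAreaRect(q[:,:2].astype(np.float32)))
m=np.load
dw=onz([(470.5,101),(449,241)],.07,"wrist",s);print("dowels",dw[:,:2],dw.mean(0),np.linalg.norm(dw[0]-dw[1]));y=(dw[0]-dw[1]);print("yaw",np.arctan2(-y[0],y[1]))
pg=onz([(298,119.5)],.107,"wrist",s)[0];print("peg",pg)
for z in(.072,.076,.08):print("piv",onz([(377,129.5)],z,"wrist",s)[0])
```

```text
298 120 [0.43   0.2547 0.1072]
377 130 [0.4946 0.2595 0.0808]
420 135 [0.5331 0.2633 0.0716]
430 95 [0.5363 0.2965 0.0578]
345 90 [0.4707 0.2857 0.0288]
490 160 [0.5751 0.2585 0.1097]
472 102 [0.5743 0.2996 0.0558]
450 242 [0.6003 0.1743 0.056 ]
420 245 [0.5719 0.1661 0.0584]
260 30 [0.3836 0.3219 0.0015]
[287 110  22  21 375] [0.43   0.2546 0.1068] ((0.42983192205429077, 0.2545454800128937), (0.01508263684809208, 0.01412172894924879), 13.799698829650879)
[ 465  136   40  102 2347] [0.5793 0.2385 0.1083] ((0.5806630253791809, 0.2369765341281891), (0.017514152452349663, 0.07941123843193054), 10.725654602050781)
dowels [[0.56558585 0.29868366]
 [0.59077723 0.17921574]] [0.57818154 0.2389497  0.07      ] 0.1220950038412956
yaw 0.2078187019923764
peg [0.42997235 0.2550648  0.107     ]
piv [0.49696904 0.25964051 0.072     ]
piv [0.49583904 0.25976301 0.076     ]
piv [0.49470905 0.25988552 0.08      ]
```

Run:
```python
from h import *
rel(.430,.222,.082,.208)
```

```text
shift [0.0274, 0.0075, 0.1494] turn [-0.05, -0.41, 0.46]
```

```bash
python3 -m creep '[1,0.01,0.003,0.035,0,-0.4,0.5, 1,0.02,0.006,0.07,0,-0.4,0.5, 1,0.027,0.0075,0.105,0,-0.4,0.5, 1,0.027,0.0075,0.135,0,-0.4,0.5, 1,0.027,0.0075,0.149,0,-0.4,0.5, 1,0.027,0.0075,0.149,0,-0.4,0.5]'
python3 - <<'E'
from h import *
s=st();R0=R.from_rotvec(s["ee_rot"])
pv=np.array([.493,.260])
for ph in range(185,95,-10):
    a=np.radians(ph);t=np.array([np.sin(a),-np.cos(a)]);d=.019+.0035*(185-ph)/85
    p=pv+.065*np.array([np.cos(a),np.sin(a)])-d*t
    print(ph,p.round(4),R0.inv().apply(np.r_[p,.082]-s["tool_pos"]).round(4))
E
```

```text
t: 2.78
tool_pos: [0.4279, 0.2192, 0.0779]
ee_rot: [-1.978, -2.433, 0.013]
contact_force: [0.1, -0.7, 0.2]
width: -0.0001
t 2.78 tcp [0.4279 0.2192 0.0779] F [ 0.1 -0.7  0.2] M [-0.02 -0.03 -0.01] w -0.0001 x [-0.204  0.979 -0.001] y [ 0.979  0.204 -0.01 ] z [-0.01  -0.003 -1.   ] q [ 0.26  0.05  2.15 -0.    0.95  0.06]
185 [0.4299 0.2354] [ 0.0154  0.0052 -0.0042]
175 [0.4266 0.2463] [ 0.0268  0.0042 -0.0042]
165 [0.4251 0.2577] [ 0.0382  0.0051 -0.0042]
155 [0.4255 0.2691] [ 0.0493  0.0078 -0.0043]
145 [0.4279 0.2804] [ 0.0598  0.0125 -0.0043]
135 [0.4321 0.2911] [ 0.0695  0.0188 -0.0044]
125 [0.4381 0.3009] [ 0.0779  0.0267 -0.0045]
115 [0.4457 0.3097] [ 0.0849  0.0358 -0.0046]
105 [0.4546 0.317 ] [ 0.0903  0.0461 -0.0047]
```

```bash
python3 -m creep '[1,0.008,0.005,-0.004,0,0,0, 1,0.0154,0.005,-0.004,0,0,0, 1,0.021,0.0045,-0.004,0,0,0, 1,0.027,0.004,-0.004,0,0,0, 1,0.0325,0.0045,-0.004,0,0,0, 1,0.038,0.005,-0.004,0,0,0, 1,0.044,0.0065,-0.004,0,0,0, 1,0.049,0.008,-0.004,0,0,0, 1,0.0545,0.01,-0.004,0,0,0, 1,0.06,0.0125,-0.004,0,0,0]'
python3 - <<'E'
from h import *
s=st();R0=R.from_rotvec(s["ee_rot"])
pv=np.array([.493,.260])
for ph in range(145,85,-10):
    a=np.radians(ph);t=np.array([np.sin(a),-np.cos(a)]);d=.019+.0035*(185-ph)/85
    p=pv+.065*np.array([np.cos(a),np.sin(a)])-d*t
    print(ph,p.round(4),R0.inv().apply(np.r_[p,.082]-s["tool_pos"]).round(4))
E
```

```text
t: 3.62
tool_pos: [0.4286, 0.2808, 0.0818]
ee_rot: [-1.979, -2.435, 0.013]
contact_force: [1.9, -3.4, 1.1]
width: -0.0002
t 3.62 tcp [0.4286 0.2808 0.0818] F [ 1.9 -3.4  1.1] M [-0.57 -0.3  -0.07] w -0.0002 x [-0.204  0.979 -0.002] y [ 0.979  0.204 -0.009] z [-0.008 -0.004 -1.   ] q [ 0.38  0.11  2.08 -0.    0.96  0.18]
145 [0.4279 0.2804] [-0.0002 -0.0008 -0.0002]
135 [0.4321 0.2911] [ 0.0094  0.0056 -0.0002]
125 [0.4381 0.3009] [ 0.0178  0.0134 -0.0003]
115 [0.4457 0.3097] [ 0.0248  0.0226 -0.0004]
105 [0.4546 0.317 ] [ 0.0302  0.0329 -0.0005]
95 [0.4647 0.3228] [ 0.0337  0.0439 -0.0006]
```

Pushing, with about 4 N of contact. Continuing.

```bash
python3 -m creep '[1,0.005,0.0025,0,0,0,0, 1,0.0095,0.0055,0,0,0,0, 1,0.0138,0.0095,0,0,0,0, 1,0.018,0.0135,0,0,0,0, 1,0.0215,0.018,0,0,0,0, 1,0.025,0.0225,0,0,0,0, 1,0.0275,0.0275,0,0,0,0, 1,0.03,0.032,0,0,0,0, 1,0.031,0.035,0,0,0,0]'
python3 - <<'E'
from h import *
s=st()
p,d=vision.grab_frame("wrist");cv2.imwrite("pics/w3.png",p[:,:,::-1])
import pickle;np.save("w3.npy",d);pickle.dump(s,open("w3.pkl","wb"))
E
```

```text
t: 4.37
tool_pos: [0.4569, 0.3187, 0.0813]
ee_rot: [-1.979, -2.435, 0.013]
contact_force: [-1.6, -1.9, -0.7]
width: 0.0001
t 4.37 tcp [0.4569 0.3187 0.0813] F [-1.6 -1.9 -0.7] M [-0.17  0.25 -0.01] w 0.0001 x [-0.204  0.979 -0.002] y [ 0.979  0.204 -0.009] z [-0.008 -0.004 -1.   ] q [ 0.43  0.21  1.97 -0.    0.97  0.22]
```

View pics/w3.png

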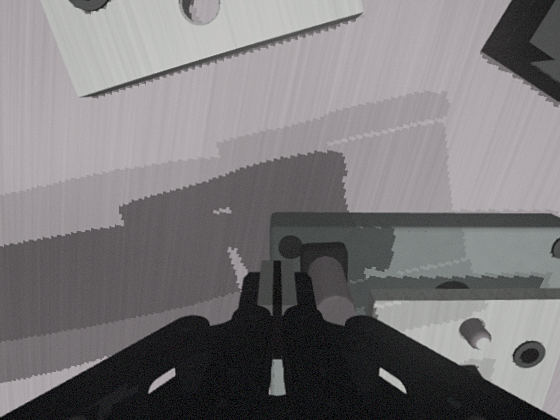

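The peg (around (330,275)) lies against the fingers' +x side, and the force is still just friction. I'll push on gently in tool +y until the stop.

```bash
python3 -m creep '[1,0,0.0015,0,0,0,0, 1,0,0.003,0,0,0,0, 1,0,0.0045,0,0,0,0, 1,0,0.0045,0,0,0,0]'; python3 -m creep '[1,0,0.002,0,0,0,0, 1,0,0.004,0,0,0,0, 1,0,0.004,0,0,0,0]'
```

```text
t: 4.75
tool_pos: [0.4602, 0.3198, 0.0813]
ee_rot: [-1.978, -2.432, 0.017]
contact_force: [-5.7, -0.8, 3.1]
width: 0.0001
t: 5.0
tool_pos: [0.4603, 0.3198, 0.0813]
ee_rot: [-1.974, -2.426, 0.032]
contact_force: [-13.8, -3.0, 10.5]
width: -0.0002
```

At the stop: position unchanged while the force rose to 14 N. I'll back off, rise and check.

```bash
python3 -m creep '[1,0,-0.008,0,0,0,0, 1,0,-0.016,0,0,0,0, 1,0,-0.02,-0.03,0,0,0, 1,0,-0.02,-0.065,0,0,0, 1,-0.03,-0.01,-0.1,0,0,0, 1,-0.06,0.01,-0.13,0,0,0, 0.6,-0.09,0.03,-0.16,0,0,0, 0.6,-0.12,0.05,-0.18,0,0,0, 0.6,-0.12,0.05,-0.18,0,0,0]'
python3 - <<'E'
from h import *
s=st()
p,d=vision.grab_frame("wrist");cv2.imwrite("pics/w4.png",p[:,:,::-1])
import pickle;np.save("w4.npy",d);pickle.dump(s,open("w4.pkl","wb"))
E
```

```text
t: 5.75
tool_pos: [0.5423, 0.2113, 0.2656]
ee_rot: [-1.982, -2.43, 0.02]
contact_force: [0.8, -0.1, 1.3]
width: 0.0337
t 5.75 tcp [0.5423 0.2113 0.2656] F [ 0.8 -0.1  1.3] M [ 0.06 -0.06 -0.01] w 0.0337 x [-0.201  0.98  -0.004] y [ 0.98   0.201 -0.013] z [-0.012 -0.006 -1.   ] q [ 0.2   0.07  1.77 -0.    1.32 -0.  ]
```

View pics/w4.png

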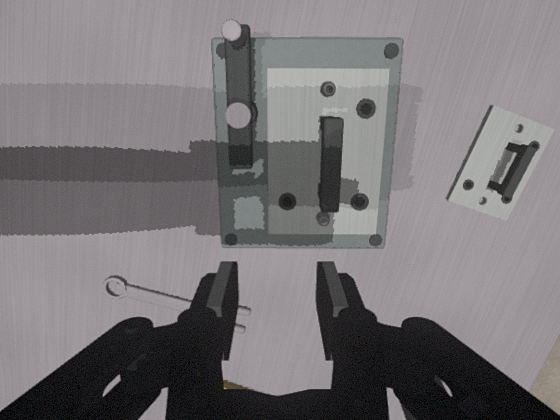

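The clamp is fully open: peg (232,30), pivot (238,115), nose (240,165), parallel to the plate's edge and clear of it. Next I measure the handle and dowels.

Run:
```python
from h import *
import pickle;s=pickle.load(open("w4.pkl","rb"));d=np.load("w4.npy");P=cloud(d,"wrist",s);p=cv2.imread("pics/w4.png")
print("plate z",P[180:200,300:315,2].mean(),P[80:95,280:300,2].mean(),"bench",P[100,120])
m=(P[...,2]>.101)&(P[...,2]<.125);lab=cv2.connectedComponentsWithStats(m.astype(np.uint8))
for i in range(1,lab[0]):
  if lab[2][i,4]>60:
    q=P[lab[1]==i];print(lab[2][i],q.mean(0).round(4),cv2.minAreaRect(q[:,:2].astype(np.float32)))
# image-only: handle top corners on z=.109
pl=cv2.inRange(cv2.cvtColor(p,cv2.COLOR_BGR2GRAY),0,55);pl[250:]=0
c=[c for c in cv2.findContours(pl,0,1)[0] if cv2.pointPolygonTest(c,(331,165),False)>0][0]
print(cv2.boundingRect(c),cv2.minAreaRect(onz(c.reshape(-1,2),.109,"wrist",s)[:,:2].astype(np.float32)))
dw=onz([(328,89),(324,219)],.07,"wrist",s)[:,:2];y=dw[0]-dw[1];print("dow",dw,dw.mean(0),np.linalg.norm(y),np.arctan2(-y[0],y[1]))
pg=onz([(232,30)],.107,"wrist",s)[0];pv=onz([(238,115)],.08,"wrist",s)[0];v=(pg-pv)[:2];print(pg,pv,"peg dir",np.degrees(np.arctan2(v[1],v[0])),np.linalg.norm(v))
cv2.imwrite("pics/crop4.png",cv2.resize(p[30:260,200:410],None,fx=2.6,fy=2.6,interpolation=cv2.INTER_CUBIC))
```

```text
plate z 0.057695280024329956 0.0578527908690054 bench [3.58532078e-01 2.43570508e-01 1.43432772e-04]
[221  19  22  23 374] [0.4824 0.3232 0.1065] ((0.4819984436035156, 0.32329005002975464), (0.014841891825199127, 0.015622050501406193), 59.81802749633789)
[ 320  118   24   94 1878] [0.5804 0.2387 0.1085] ((0.581255316734314, 0.23708829283714294), (0.01643064245581627, 0.07854635268449783), 11.642237663269043)
(318, 117, 23, 96) ((0.5793567299842834, 0.23703773319721222), (0.01790010742843151, 0.07965347170829773), 12.23143196105957)
dow [[0.56824033 0.29718349]
 [0.59370663 0.17852849]] [0.58097348 0.23785599] 0.12135707601722828 0.21141744270619967
[0.48286003 0.32338651 0.107     ] [0.49548711 0.25996148 0.08      ] peg dir 101.25961130899776 0.06466975567042559
```

View pics/crop4.png

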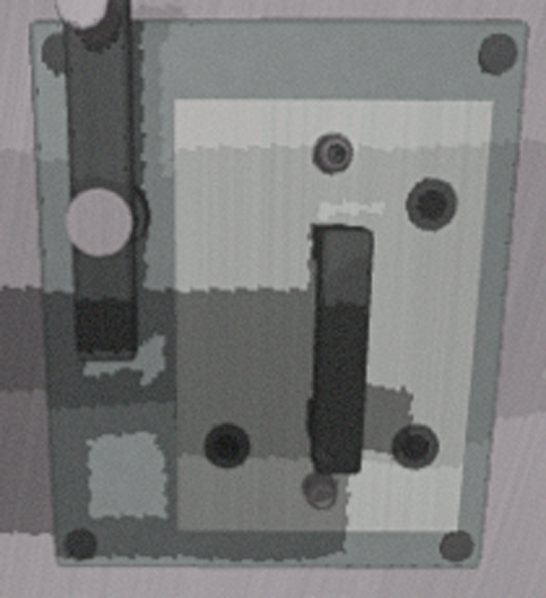

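Run:
```python
from h import *
rel(.5803,.2374,.15,.207)
```

```text
shift [0.0189, 0.0436, 0.1148] turn [-0.77, 0.23, -0.33]
```

```bash
python3 -m creep '[0.6,0.01,0.02,0.03,-0.8,0.2,-0.3, 0.6,0.019,0.0436,0.06,-0.8,0.2,-0.3, 0.6,0.019,0.0436,0.09,-0.8,0.2,-0.3, 0.6,0.019,0.0436,0.115,-0.8,0.2,-0.3, 0.6,0.019,0.0436,0.115,-0.8,0.2,-0.3, 0.6,0.019,0.0436,0.115,-0.8,0.2,-0.3]'
python3 - <<'E'
from h import *
st();rel(.5803,.2374,.081,.207)
E
```

```text
t: 6.3
tool_pos: [0.5782, 0.2376, 0.1472]
ee_rot: [-1.979, -2.437, 0.006]
contact_force: [0.7, -0.3, 0.5]
width: 0.0342
t 6.3 tcp [0.5782 0.2376 0.1472] F [ 0.7 -0.3  0.5] M [-0.01  0.09 -0.02] w 0.0342 x [-0.205  0.979 -0.   ] y [ 0.979  0.205 -0.005] z [-0.004 -0.001 -1.   ] q [ 0.23  0.26  1.77 -0.    1.12  0.02]
shift [-0.0006, 0.0023, 0.0662] turn [-0.27, 0.02, -0.01]
```

```bash
python3 -m creep '[0.6,-0.0006,0.0023,0.02,-0.3,0,0, 0.6,-0.0006,0.0023,0.04,-0.3,0,0, 0.6,-0.0006,0.0023,0.055,-0.3,0,0, 0.6,-0.0006,0.0023,0.064,-0.3,0,0, 0.6,-0.0006,0.0023,0.064,-0.3,0,0, 0.6,-0.0006,0.0023,0.064,-0.3,0,0]'
python3 - <<'E'
from h import *
s=st();rel(.5803,.2374,.081,.207)
p,d=vision.grab_frame("wrist");cv2.imwrite("pics/w5.png",p[:,:,::-1])
p,d=vision.grab_frame("side");cv2.imwrite("pics/s5.png",cv2.resize(p[200:340,190:370,::-1],None,fx=4,fy=4,interpolation=cv2.INTER_CUBIC))
E
```

```text
t: 6.8
tool_pos: [0.5811, 0.2378, 0.0848]
ee_rot: [1.979, 2.438, 0.003]
contact_force: [-0.3, 0.1, -0.2]
width: 0.0344
t 6.8 tcp [0.5811 0.2378 0.0848] F [-0.3  0.1 -0.2] M [-0.05  0.   -0.03] w 0.0344 x [-0.206  0.979 -0.   ] y [0.979 0.206 0.003] z [ 0.003  0.    -1.   ] q [ 0.23  0.34  1.8  -0.    1.    0.02]
shift [-0.0003, -0.0009, 0.0037] turn [0.17, 0.02, 0.0]
```

View pics/w5.png

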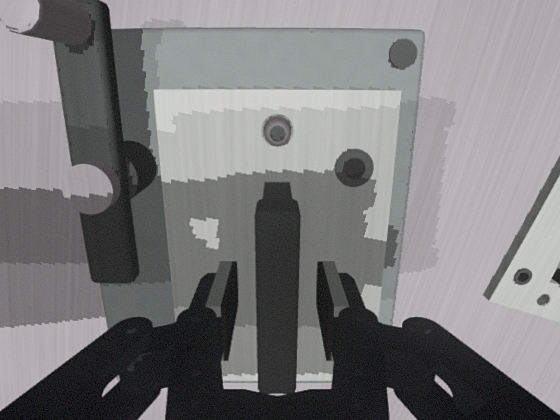

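View pics/s5.png

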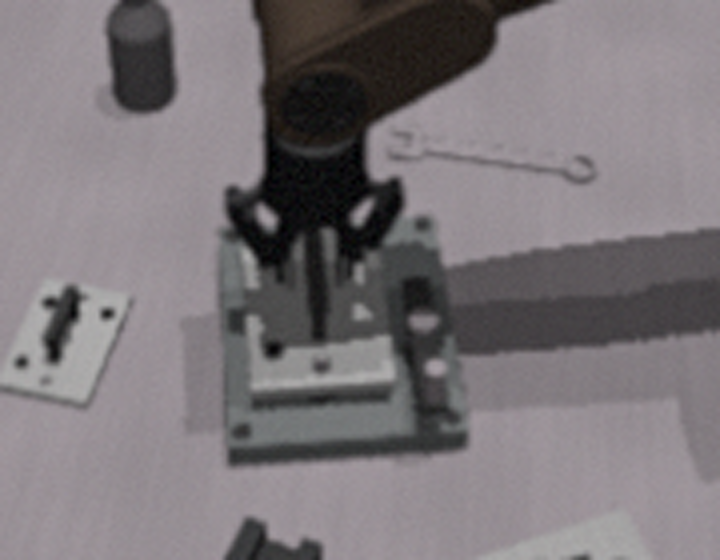

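The bar lies centred between the open pads (bar at columns 258-300, pads at 236 and 320) and the tips are clear of the plate. I'll lower 4 mm and close.

```bash
python3 -m creep '[0.6,0,-0.0009,0.002,0.2,0,0, 0.6,0,-0.0009,0.004,0.2,0,0, 0.8,0,-0.0009,0.004,0.2,0,0, 1,0,-0.0009,0.004,0.2,0,0, 1,0,-0.0009,0.004,0.2,0,0, 1,0,-0.0009,0.004,0.2,0,0, 1,0,-0.0009,0.004,0.2,0,0, 1,0,-0.0009,0.004,0.2,0,0]'
python3 - <<'E'
from h import *
s=st()
E
```

```text
t: 7.57
tool_pos: [0.5813, 0.2378, 0.082]
ee_rot: [1.979, 2.438, 0.002]
contact_force: [0.5, 0.3, 1.8]
width: 0.0148
t 7.57 tcp [0.5813 0.2378 0.082 ] F [0.5 0.3 1.8] M [-0.02 -0.02  0.04] w 0.0148 x [-0.206  0.979 -0.   ] y [0.979 0.206 0.002] z [ 0.002  0.    -1.   ] q [ 0.23  0.34  1.8  -0.    1.    0.02]
```

```bash
python3 -m creep '[1,0,0,-0.002,0,0,0, 1,0,0,-0.004,0,0,0, 1,0,0,-0.006,0,0,0, 1,0,0,-0.009,0,0,0, 1,0,0,-0.012,0,0,0]'
python3 - <<'E'
from h import *
s=st();rel(.5813,.2378,.11,.207)
E
```

```text
t: 7.98
tool_pos: [0.5804, 0.2376, 0.0929]
ee_rot: [-1.98, -2.439, 0.001]
contact_force: [1.3, 0.4, -7.7]
width: 0.0151
t 7.98 tcp [0.5804 0.2376 0.0929] F [ 1.3  0.4 -7.7] M [ 0.1  -0.4  -0.12] w 0.0151 x [-0.205  0.979 -0.   ] y [ 0.979  0.205 -0.   ] z [-0. -0. -1.] q [ 0.23  0.33  1.8  -0.    1.02  0.02]
shift [0.0, 0.0009, -0.0171] turn [-0.02, 0.01, -0.02]
```

```bash
python3 -m creep '[1,0,0.0005,-0.004,0,0,0, 1,0,0.0005,-0.008,0,0,0, 1,0,0.0005,-0.012,0,0,0, 1,0,0.0005,-0.016,0,0,0, 1,0,0.0005,-0.02,0,0,0, 1,0,0.0005,-0.025,0,0,0, 1,0,0.0005,-0.03,0,0,0, 1,0,0.0005,-0.036,0,0,0, 1,0,0.0005,-0.044,0,0,0, 1,0,0.0005,-0.052,0,0,0]'
python3 - <<'E'
from h import *
s=st()
p,d=vision.grab_frame("side");cv2.imwrite("pics/s6.png",cv2.resize(p[180:340,190:370,::-1],None,fx=3.7,fy=3.7,interpolation=cv2.INTER_CUBIC))
p,d=vision.grab_frame("wrist");cv2.imwrite("pics/w6.png",p[:,:,::-1])
E
```

```text
t: 8.82
tool_pos: [0.5808, 0.2377, 0.1456]
ee_rot: [-1.98, -2.439, 0.001]
contact_force: [-0.3, -0.4, -6.3]
width: 0.0152
t 8.82 tcp [0.5808 0.2377 0.1456] F [-0.3 -0.4 -6.3] M [-0.02 -0.03  0.01] w 0.0152 x [-0.205  0.979 -0.   ] y [ 0.979  0.205 -0.001] z [-0.001 -0.    -1.   ] q [ 0.23  0.26  1.77 -0.    1.11  0.02]
```

View pics/s6.png

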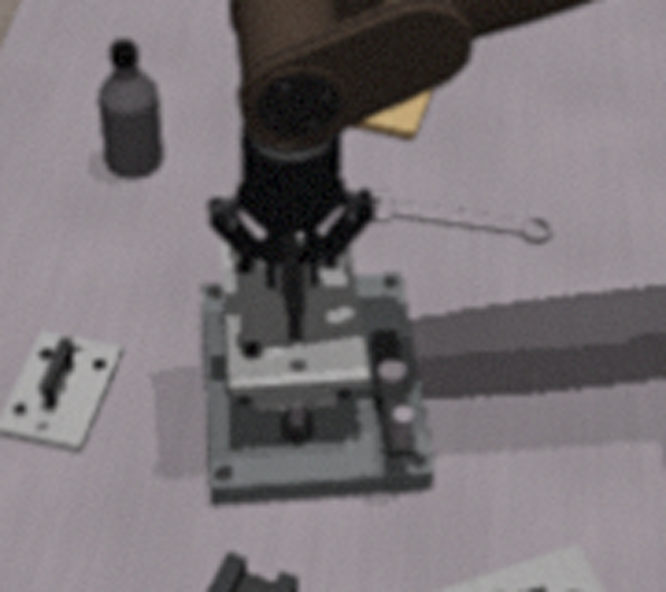

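View pics/w6.png

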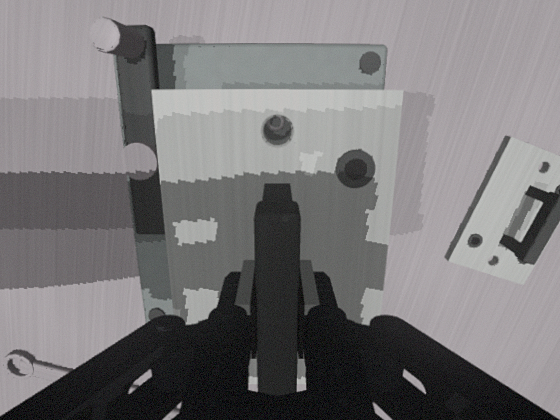

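The plate is off both dowels and level, with a 6.3 N load and the dowel showing under it. It hides the nest for now. I'll raise it clear and carry it to the board, after checking the board against the side view.

Run:
```python
from h import *
for n,p in (("top",cv2.imread("pics/top0.png")),("side",cv2.imread("pics/side0.png"))):
    hsv=cv2.cvtColor(p,cv2.COLOR_BGR2HSV);m=cv2.inRange(hsv,(15,80,80),(35,255,255))
    if n=="side": m[:170]=0;m[225:]=0;m[:,:255]=0;m[:,325:]=0
    c=max(cv2.findContours(m,0,1)[0],key=cv2.contourArea)
    print(n,cv2.boundingRect(c),cv2.minAreaRect(onz(c.reshape(-1,2),0.015,n)[:,:2].astype(np.float32)))
rel(.5583,-.222,.21,-.199)
```

```text
top (302, 177, 74, 61) ((0.5582938194274902, -0.22295424342155457), (0.21652734279632568, 0.16701923310756683), 78.59041595458984)
side (261, 175, 54, 42) ((0.5546563267707825, -0.21555374562740326), (0.2247103750705719, 0.16695448756217957), 78.85425567626953)
shift [-0.4453, -0.1178, -0.0628] turn [0.24, -0.05, 23.25]
```

```bash
python3 -m creep '[1,0,0,-0.03,0,0,0, 1,0,0,-0.06,0,0,0, 1,-0.035,-0.009,-0.063,0,0,2, 1,-0.075,-0.02,-0.063,0,0,5, 1,-0.113,-0.03,-0.063,0,0,7, 1,-0.15,-0.04,-0.063,0,0,10, 1,-0.188,-0.05,-0.063,0,0,12, 1,-0.226,-0.06,-0.063,0,0,14, 1,-0.264,-0.07,-0.063,0,0,16, 1,-0.302,-0.08,-0.063,0,0,18]'
python3 - <<'E'
from h import *
s=st();rel(.5575,-.221,.21,-.199);rel(.5575,-.221,.14,-.199)
E
```

```text
t: 9.75
tool_pos: [0.5652, -0.0757, 0.2104]
ee_rot: [2.337, 2.096, 0.006]
contact_force: [-0.2, 0.1, -7.3]
width: 0.0148
t 9.75 tcp [ 0.5652 -0.0757  0.2104] F [-0.2  0.1 -7.3] M [-0.04 -0.13  0.  ] w 0.0148 x [0.109 0.994 0.001] y [ 0.994 -0.109  0.004] z [ 0.004  0.001 -1.   ] q [-0.31  0.07  1.86  0.    1.2  -0.2 ]
shift [-0.1453, 0.0081, 0.0003] turn [0.25, -0.08, 5.16]
shift [-0.1454, 0.0078, 0.0703] turn [0.25, -0.08, 5.16]
```

```bash
python3 -m creep '[1,-0.036,0.002,0,0.2,0,2, 1,-0.072,0.004,0,0.2,0,4, 1,-0.11,0.006,0,0.2,0,5.2, 1,-0.135,0.008,0.01,0.2,0,5.2, 1,-0.145,0.008,0.035,0.2,0,5.2, 1,-0.145,0.008,0.06,0.2,0,5.2, 1,-0.145,0.008,0.08,0.2,0,5.2, 1,-0.145,0.008,0.1,0.2,0,5.2, 1,-0.145,0.008,0.11,0.2,0,5.2, 1,-0.145,0.008,0.11,0.2,0,5.2]'
python3 - <<'E'
from h import *
s=st();import pickle;pickle.dump(s,open("w7.pkl","wb"))
p,d=vision.grab_frame("wrist");cv2.imwrite("pics/w7.png",p[:,:,::-1]);np.save("w7.npy",d)
p,d=vision.grab_frame("side");cv2.imwrite("pics/s7.png",cv2.resize(p[140:260,210:360,::-1],None,fx=5,fy=5,interpolation=cv2.INTER_CUBIC));np.save("s7.npy",d);cv2.imwrite("pics/s7f.png",p[:,:,::-1])
p,d=vision.grab_frame("top");cv2.imwrite("pics/t7.png",cv2.resize(p[150:260,270:420,::-1],None,fx=5,fy=5,interpolation=cv2.INTER_CUBIC))
E
```

```text
t: 10.58
tool_pos: [0.5557, -0.2194, 0.0967]
ee_rot: [-2.426, -1.984, 0.001]
contact_force: [-0.3, 1.3, -7.3]
width: 0.0147
t 10.58 tcp [ 0.5557 -0.2194  0.0967] F [-0.3  1.3 -7.3] M [ 0.06  0.07 -0.02] w 0.0147 x [0.199 0.98  0.004] y [ 0.98  -0.199 -0.006] z [-0.005  0.005 -1.   ] q [-0.55  0.27  1.86  0.    1.02 -0.35]
```

View pics/w7.png

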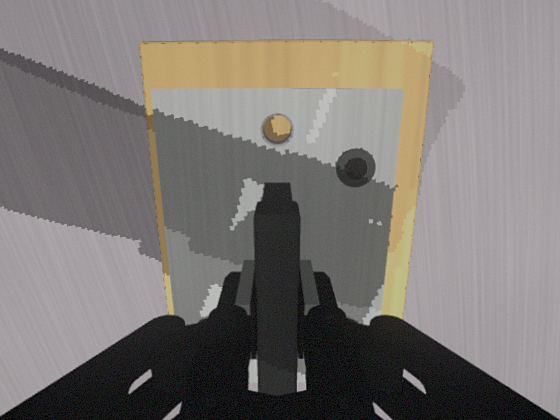

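View pics/s7.png

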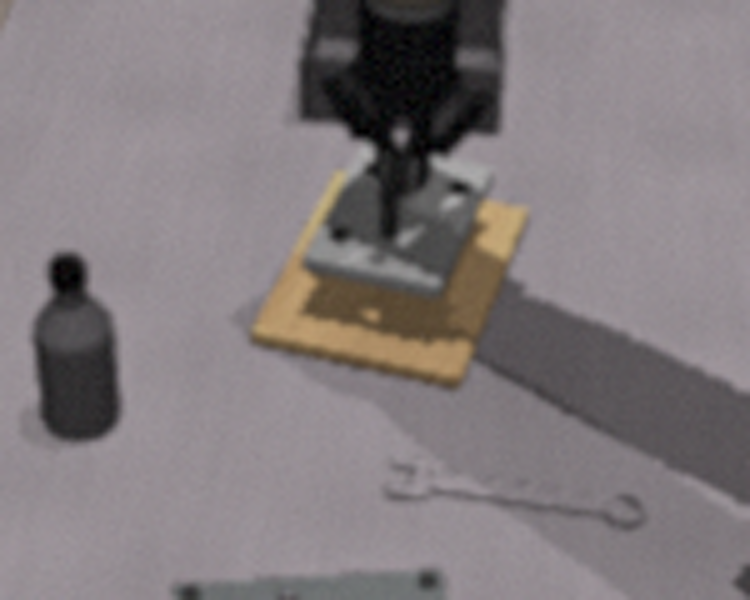

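View pics/t7.png

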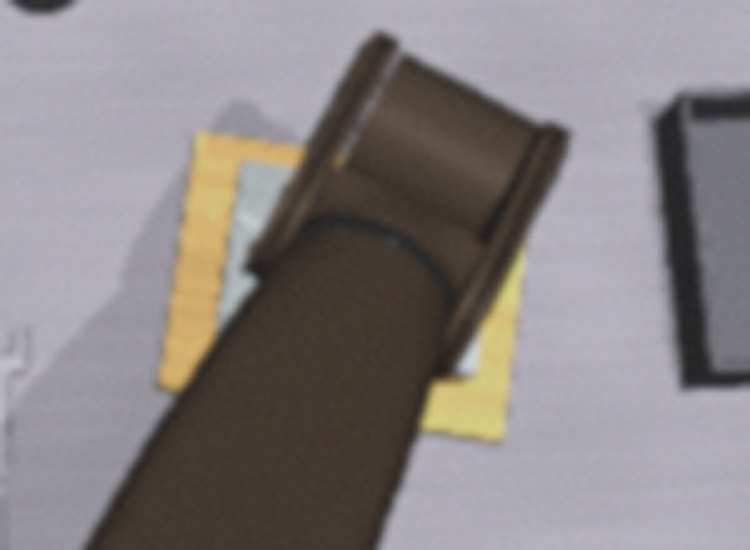

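Wrist view over the board: board far corners (141,43) and (432,41), plate far corners (151,89) and (404,89). I'll measure plate against board in this one view.

Run:
```python
from h import *
import pickle;s=pickle.load(open("w7.pkl","rb"))
b=onz([(141,43),(432,41),(172,315),(403.5,315)],.0148,"wrist",s)
pl=onz([(151,89),(404.5,89)],.0727,"wrist",s)
R0=R.from_rotvec(s["ee_rot"])
bt=R0.inv().apply(b-s["tool_pos"]);pt=R0.inv().apply(pl-s["tool_pos"])
print(b.round(4));print("board tool",bt.round(4));print("plate tool",pt.round(4))
xd=(b[1]-b[0])[:2];print("len",np.linalg.norm(xd),"board yaw far edge",np.degrees(np.arctan2(xd[1],xd[0])),"plate yaw",np.degrees(np.arctan2(*(pl[1]-pl[0])[[1,0]])),np.linalg.norm(pl[1]-pl[0]))
for i,j in((0,2),(1,3)):
  e=(b[i]-b[j])[:2];print("side edge yaw",np.degrees(np.arctan2(-e[0],e[1])))
u=xd/np.linalg.norm(xd);v=np.array([-u[1],u[0]]);print("board centre est",b[:2,:2].mean(0)-.110*v)
u=(pl[1]-pl[0])[:2];u/=np.linalg.norm(u);v=np.array([-u[1],u[0]]);print("plate centre est",pl[:,:2].mean(0)-.080*v,"tcp",s["tool_pos"])
```

```text
[[ 0.5001 -0.1007  0.0148]
 [ 0.6634 -0.1326  0.0148]
 [ 0.4672 -0.2771  0.0148]
 [ 0.6295 -0.3095  0.0148]]
board tool [[ 0.1049 -0.0775  0.0828]
 [ 0.1061  0.0888  0.0818]
 [-0.0745 -0.0747  0.0821]
 [-0.074   0.0908  0.0811]]
plate tool [[ 0.0791 -0.0549  0.0247]
 [ 0.0791  0.0559  0.024 ]]
len 0.16630886254905888 board yaw far edge -11.044093701982442 plate yaw -11.440877111157917 0.11081975898877323
side edge yaw -10.567738898390628
side edge yaw -10.820734723423211
board centre est [ 0.56066781 -0.22463966]
plate centre est [ 0.55592479 -0.22024653] tcp [ 0.55568025 -0.2194053   0.0967462 ]
```

Run:
```python
from h import *
rel(.5595,-.2225,.062,-.194)
```

```text
shift [-0.0013, 0.0007, 0.0399] turn [0.19, -0.03, -0.31]
```

The arm was still settling during that look, so I'll measure again at rest.

```bash
python3 -m creep '[1,-0.001,0.0005,0.01,0.2,0,-0.3, 1,-0.001,0.0005,0.02,0.2,0,-0.3, 1,-0.001,0.0005,0.028,0.2,0,-0.3, 1,-0.001,0.0005,0.034,0.2,0,-0.3, 1,-0.001,0.0005,0.034,0.2,0,-0.3, 1,-0.001,0.0005,0.034,0.2,0,-0.3, 1,-0.001,0.0005,0.034,0.2,0,-0.3]'
python3 - <<'E'
from h import *
s=st();s=st();p,d=vision.grab_frame("wrist");s2=st();p2,d2=vision.grab_frame("wrist");import pickle;pickle.dump(s2,open("w8.pkl","wb"))
cv2.imwrite("pics/w8.png",p2[:,:,::-1]);np.save("w8.npy",d2);st()
E
```

```text
t: 11.32
tool_pos: [0.5595, -0.2223, 0.0679]
ee_rot: [-2.426, -1.995, -0.001]
contact_force: [0.0, 0.5, -6.0]
width: 0.0146
t 11.32 tcp [ 0.5595 -0.2223  0.0679] F [ 0.   0.5 -6. ] M [-0.01 -0.01  0.03] w 0.0146 x [0.193 0.981 0.   ] y [ 0.981 -0.193  0.   ] z [ 0.  0. -1.] q [-0.55  0.31  1.87  0.    0.96 -0.35]
t 11.32 tcp [ 0.5595 -0.2223  0.0679] F [ 0.   0.5 -6. ] M [-0.01 -0.01  0.03] w 0.0146 x [0.193 0.981 0.   ] y [ 0.981 -0.193  0.   ] z [ 0.  0. -1.] q [-0.55  0.31  1.87  0.    0.96 -0.35]
t 11.37 tcp [ 0.5597 -0.2224  0.0683] F [ 0.2 -1.4 -7.1] M [ 0.02  0.04 -0.03] w 0.0148 x [0.193 0.981 0.   ] y [ 0.981 -0.193  0.001] z [ 0.001  0.    -1.   ] q [-0.55  0.31  1.87  0.    0.96 -0.35]
t 11.42 tcp [ 0.5598 -0.2225  0.0685] F [ 0.5 -0.4 -6.5] M [0.09 0.03 0.05] w 0.0149 x [0.193 0.981 0.   ] y [ 0.981 -0.193  0.001] z [ 0.001 -0.    -1.   ] q [-0.55  0.31  1.87  0.    0.96 -0.35]
```

View pics/w8.png

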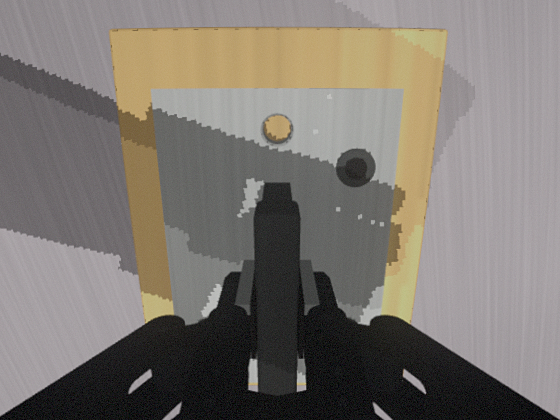

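Settled: board far corners (110,31) and (447,29), plate far corners (151,89) and (404,89). It looks nearly square and centred.

Run:
```python
from h import *
import pickle;s=pickle.load(open("w8.pkl","rb"));p=cv2.imread("pics/w8.png")
hsv=cv2.cvtColor(p,cv2.COLOR_BGR2HSV);m=cv2.inRange(hsv,(12,70,60),(35,255,255));R0=R.from_rotvec(s["ee_rot"])
L=[];Rr=[]
for v in range(60,300,10):
    u=np.where(m[v])[0];L.append((u.min()-.5,v));Rr.append((u.max()+.5,v))
top=[(u,np.where(m[:,u])[0].min()-.5) for u in range(130,430,20)]
T=lambda uv,z:R0.inv().apply(onz(uv,z,"wrist",s)-s["tool_pos"])
def fit(a):
    l=cv2.fitLine(a[:,:2].astype(np.float32),cv2.DIST_HUBER,0,.01,.01).ravel();return l
for n,uv in(("L",L),("R",Rr),("top",top)):
    l=fit(T(uv,.015)); a=np.degrees(np.arctan2(l[1],l[0]));
    q=l[3]-l[2]*l[1]/l[0] if n!="top" else l[2]-l[3]*l[0]/l[1]
    print(n,"angle",round(a,2),"crossing",round(q,4))
print(T([(151,89),(404.5,89)],.0443+0.000,))
```

```text
L angle -0.01 crossing -0.0832
R angle 0.04 crossing 0.0847
top angle -89.94 crossing 0.1085
[[ 0.0791136  -0.0546479   0.02400023]
 [ 0.07914127  0.05596906  0.02408655]]
```

Plate and board agree to within about 1 mm and 0.1°. Now straight down.

```bash
python3 -m creep '[1,0,0,0.004,0,0,0, 1,0,0,0.008,0,0,0, 1,0,0,0.011,0,0,0, 1,0,0,0.013,0,0,0, 1,0,0,0.014,0,0,0, 1,0,0,0.014,0,0,0]'
python3 - <<'E'
from h import *
st()
E
```

```text
t: 11.92
tool_pos: [0.5595, -0.2222, 0.0539]
ee_rot: [-2.426, -1.995, -0.001]
contact_force: [-0.1, 0.1, -6.1]
width: 0.0148
t 11.92 tcp [ 0.5595 -0.2222  0.0539] F [-0.1  0.1 -6.1] M [-0.    0.02  0.04] w 0.0148 x [0.193 0.981 0.   ] y [ 0.981 -0.193  0.   ] z [ 0.  0. -1.] q [-0.55  0.33  1.87  0.    0.94 -0.35]
```

```bash
python3 -m creep '[1,0,0,0.0007,0,0,0, 1,0,0,0.0014,0,0,0, 1,0,0,0.002,0,0,0, 1,0,0,0.002,0,0,0]';  python3 -m creep '[1,0,0,0.0006,0,0,0, 1,0,0,0.0012,0,0,0, 1,0,0,0.0012,0,0,0]'
```

```text
t: 12.25
tool_pos: [0.5595, -0.2223, 0.0519]
ee_rot: [-2.426, -1.995, -0.001]
contact_force: [-0.9, -0.2, -7.2]
width: 0.0153
t: 12.5
tool_pos: [0.5598, -0.2223, 0.0513]
ee_rot: [2.426, 1.995, 0.001]
contact_force: [-0.6, 2.1, -2.4]
width: 0.0149
```

Touching (load down to 2.4 N). A little more to seat it, then check.

```bash
python3 -m creep '[1,0,0,0.0005,0,0,0, 1,0,0,0.001,0,0,0, 1,0,0,0.001,0,0,0]'; python3 -m creep '[1,0,0,0.0005,0,0,0, 1,0,0,0.0005,0,0,0]'
```

```text
t: 12.75
tool_pos: [0.56, -0.2222, 0.051]
ee_rot: [2.426, 1.996, 0.001]
contact_force: [-2.1, 3.7, -0.8]
width: 0.0148
t: 12.92
tool_pos: [0.56, -0.2221, 0.051]
ee_rot: [2.426, 1.996, 0.001]
contact_force: [-2.5, 3.4, 0.9]
width: 0.0152
```

```bash
python3 -m creep '[0.75,0,0,0,0,0,0, 0.6,0,0,0,0,0,0, 0.55,0,0,0,0,0,0, 0.55,0,0,0,0,0,0, 0.55,0,0,0,0,0,0]'
python3 - <<'E'
from h import *
st();p,d=vision.grab_frame("wrist");cv2.imwrite("pics/w9.png",p[:,:,::-1])
E
```

```text
t: 13.33
tool_pos: [0.5605, -0.2226, 0.0514]
ee_rot: [2.425, 1.995, 0.001]
contact_force: [-0.3, 0.9, 0.3]
width: 0.0385
t 13.33 tcp [ 0.5605 -0.2226  0.0514] F [-0.3  0.9  0.3] M [ 0.02 -0.07  0.  ] w 0.0385 x [ 0.193  0.981 -0.   ] y [ 0.981 -0.193  0.002] z [ 0.002 -0.    -1.   ] q [-0.55  0.34  1.87  0.    0.93 -0.35]
```

View pics/w9.png

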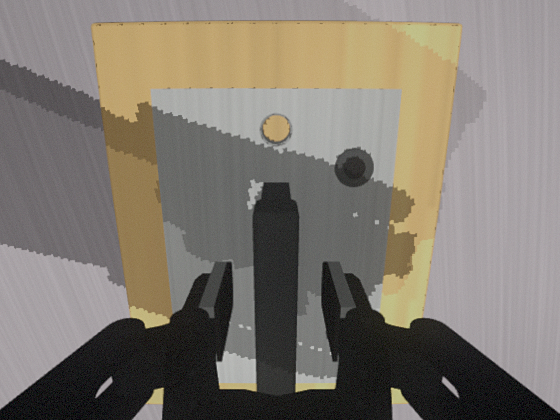

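The fingers are clear on both sides of the bar (pads at 230 and 325, bar 254-300). Rising straight up, then back over toward the start to clear the view.

```bash
python3 -m creep '[0.55,0,0,-0.015,0,0,0, 0.55,0,0,-0.035,0,0,0, 0.55,0,0,-0.065,0,0,0, 0.55,0,0,-0.1,0,0,0, 0.55,0,0,-0.135,0,0,0, 0.55,0,0,-0.17,0,0,0, 0.55,-0.03,0,-0.19,0,0,0, 0.55,-0.07,-0.01,-0.19,0,0,0, 0.55,-0.11,-0.02,-0.19,0,0,0, 0.55,-0.15,-0.03,-0.19,0,0,0]'; python3 -m creep '[0.55,-0.035,-0.02,0,0,0,0, 0.55,-0.07,-0.04,0,0,0,0, 0.55,-0.105,-0.06,0,0,0,0, 0.55,-0.14,-0.08,0,0,0,0, 0.55,-0.175,-0.1,0,0,0,0, 0.55,-0.21,-0.12,0,0,0,0, 0.55,-0.245,-0.14,0,0,0,0, 0.55,-0.245,-0.14,0,0,0,0, 0.55,-0.245,-0.14,0,0,0,0]'
python3 - <<'E'
from h import *
st()
for n in("top","side"):
    p,d=vision.grab_frame(n);cv2.imwrite(f"pics/{n}9.png",p[:,:,::-1]);np.save(f"{n}9.npy",d)
E
```

```text
t: 14.22
tool_pos: [0.5014, -0.3651, 0.2424]
ee_rot: [2.422, 1.995, 0.002]
contact_force: [0.3, -0.1, -0.7]
width: 0.0386
t: 14.97
tool_pos: [0.3152, -0.5802, 0.2419]
ee_rot: [2.426, 1.991, 0.002]
contact_force: [0.6, -0.2, -1.1]
width: 0.0386
t 14.97 tcp [ 0.3152 -0.5802  0.2419] F [ 0.6 -0.2 -1.1] M [-0.03  0.04  0.06] w 0.0386 x [ 0.195  0.981 -0.001] y [ 0.981 -0.195  0.003] z [ 0.003 -0.002 -1.   ] q [-1.23  0.25  1.61  0.    1.29 -1.03]
```

View pics/top9.png

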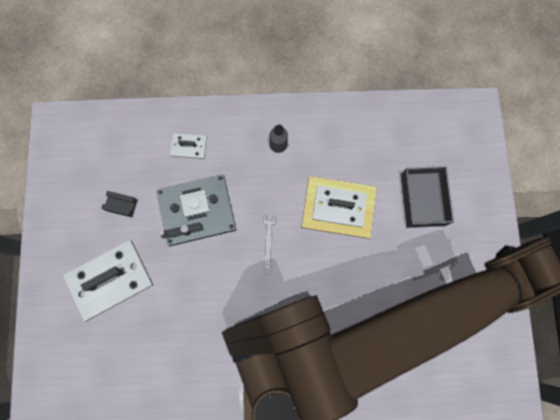

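View pics/side9.png

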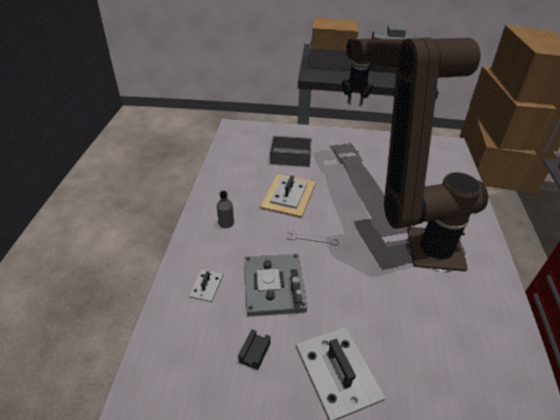

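The plate sits on the board at (340,206) and the workpiece is in its nest at (194,203). The clamp is open at (182,231) and the bystanders look unmoved. I'll check this with numbers.

Run:
```python
from h import *
p=cv2.imread("pics/top9.png");p0=cv2.imread("pics/top0.png");d=np.load("top9.npy");P=cloud(d,"top")
m=cv2.inRange(cv2.cvtColor(p,cv2.COLOR_BGR2HSV),(15,80,80),(35,255,255))
c=max(cv2.findContours(m,0,1)[0],key=cv2.contourArea);full=np.zeros_like(m);cv2.drawContours(full,[c],-1,255,-1)
b=cv2.minAreaRect(onz(c.reshape(-1,2),.015,"top")[:,:2].astype(np.float32))
inn=cv2.morphologyEx(cv2.bitwise_and(full,~m),cv2.MORPH_OPEN,np.ones((3,3)));ci=max(cv2.findContours(inn,0,1)[0],key=cv2.contourArea)
a=cv2.minAreaRect(onz(ci.reshape(-1,2),.027,"top")[:,:2].astype(np.float32));print("board",b,"\nplate",a)
print("plate top z",P[194,330],P[217,350])
df=cv2.absdiff(p,p0).max(2);
for n,(u,v) in dict(small=(188,146),oil=(278,138),wrench=(268,243),bin=(427,197),vblock=(120,204),large=(107,280)).items(): print(n,df[v-25:v+25,u-25:u+25].mean().round(2),np.percentile(df[v-25:v+25,u-25:u+25],99))
cr=lambda q:cv2.resize(q,None,fx=5,fy=5,interpolation=cv2.INTER_CUBIC)
cv2.imwrite("pics/c9.png",np.hstack([cr(p[170:250,155:235]),cr(p[170:250,300:380])]))
```

```text
board ((0.5584719181060791, -0.22288104891777039), (0.21638621389865875, 0.16695988178253174), 78.82723236083984) 
plate ((0.5603362321853638, -0.22253195941448212), (0.166757732629776, 0.11764591187238693), 78.426025390625)
plate top z [ 0.59835227 -0.19526884  0.02679971] [ 0.52199031 -0.25399698  0.02631258]
small 4.6 8.0
oil 4.46 8.0
wrench 6.28 29.0
bin 3.41 7.0
vblock 4.22 7.0
large 4.51 7.0
```

View pics/c9.png

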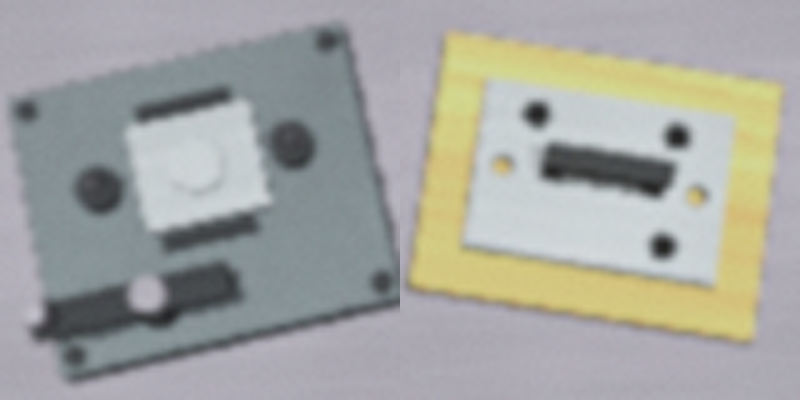

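The plate is centred within about 2 mm and 0.4°, and lies flat with its top at 26.5 mm (27 expected). The workpiece is between its nest stops and the clamp is open.

Run:
```python
from h import *
print(r.finish_job());st()
```

```text
the job is handed in; nothing more can be done
None
the job is handed in; nothing more can be done
```

I swung the clamp open, lifted the middle-sized jig plate off its dowels and set it down on the plywood board, then handed the job in at about 15 s of the 58 s allowed. No verdict is reported.

- **Clamp:** I pushed the peg until it met its stop, where the force rose to about 14 N with no further movement. In the last picture it is still open, with its nose clear of where the plate sat.
- **Lift:** I took the plate by its handle and raised it straight up and level, carrying about 6 N, its own weight, with no sign of binding.
- **Placing:** I lowered the plate slowly and let go once the board carried its weight. The last top view puts it about 2 mm and 0.4° off the board's centre and edges. It lies flat, with its top at about 26.5 mm against the 27 mm expected.
- **Rest of the bench:** The workpiece is in its nest. The oil bottle, bin, vee block and the two other plates look unchanged in the before-and-after pictures. The wrench area changed slightly, which I put down to the arm's shadow because the wrench appears in the same place.

**Checks that disagreed:**
- My first wrist measurement over the board was taken while the arm was still settling and was several millimetres off, so I measured again at rest and used that.
- The cameras differed by 2 to 5 mm on absolute positions. I therefore set the final alignment by comparing plate and board in the same wrist picture, which showed them within about 1 mm before lowering.

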